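# Feel along the crate's pegs and push the proud one home

### The arm

A 7-joint arm with a two-finger parallel gripper is mounted at the origin on the work surface. World frame = base frame: x ahead of the robot, y to its left, z up, the work surface at z = 0. Lengths are in m, angles in degrees, forces in N, time in s.
With the tool pointing down it reaches from about 0.4 to 0.875 m from the base axis. Payload 19.3 kg.
Tool frame: the origin (TCP) lies midway between the tips of the shut fingers; the grasp point (between the pads) lies 19 mm behind it (grip_depth is the distance from the TCP to the grasp point, in m); z points along the fingers, y is the line along which they close (so a half turn about z gives the same grasp; the last joint's range is limited). The gripper opens to 85 mm and grips with 20 to 120 N. Pads are 22 mm wide; open, the fingers measure 114 mm over their backs; the gripper's body (76 mm by 85 mm) begins 54 mm behind the grasp point. The pads swing forward as they close: fully open they stand 13 mm farther back than shut.
Start: joints at [-72.319, 29.874, -2.08, 91.645, 1.215, 58.505, -6.463], TCP at [0.231, 0.581, 0.231] pointing down, gripper open.
Joint ranges: [-166.77, 166.77], [-17.47, 122.26], [-85.68, 81.53], [9.62, 139.38], [-72.42, 252.41], [9.2, 110.78], [-144.41, 144.41]. Speed limits (degrees/s): [108.29, 108.29, 136.94, 136.94, 172.46, 172.46, 172.46].

### API

Orientations are given as a 3x3 rotation matrix whose columns are the frame's x, y, z axes.
In Python, from plant import get_state, camera, camera_model, hand_in, look_for, landmark_of, grip_depth gives the robot as it stands. The module is installed in compiled form; this text tells all that it offers.
- The arm moves only by the tool send_rows, never from a script. Its argument "increments" is a list of rows, each an object with "dp": the shift along the tool's x, y, z in m, a list of three; "dr": the turn, a rotation vector about the tool's x, y, z in degrees, a list of three; "fingers": the closure, from -1 (fully open) to 1 (shut), so that 0 is half open. A call has 1 to 20 rows; each row is the pose to reach, as a shift and turn from the pose commanded when the call began, along the tool's axes at that moment; what a row does not reach only later rows make up. A row lasts 1/10 s, in which the tool goes at most 50 mm and 8.59 degrees, less where a joint would pass 70% of its speed; a pose out of reach is approached as far as the arm can. A call with a gripper value outside its range is refused whole. The fingers move at their own pace and stop on an object; "newtons" is the grip in N (left out, the last holds). Time passes only in rows, so rows that repeat a pose let the fingers close. It gives the time, the measured TCP pose, the force, the opening and the grip force at its end, in the units of the state.
- get_state(): the state, without advancing time (a new reading comes with each control period).
- camera(name): name is "scene" or "top"; returns (picture, depth): 384x512x3 uint8, red, green, blue; 384x512 float32, m along the optical axis (not along the pixel's ray), 0 where there is no reading.
- camera_model(name): a dict with "fx", "fy", "cx", "cy" (pixels), "dist_coeffs" ([k1, k2, p1, p2, k3] as OpenCV has them; the pictures are not rectified), "pose" (4x4, takes a point from camera to world coordinates). Camera axes: x right, y down, z forward; pixel columns grow to the right and rows downward; lengths in m; the calibration is good to about 2 mm. A picture is of the moment at which its call begins. camera_model takes no time and is no camera call.
- hand_in(): hands the job in; it is judged then, once.
Trained networks look in the newest picture that a camera, given by its name, has taken for a name from the list of things; names that differ only in an ending like _2 or _b are one class to them, and where a whole thing is asked for, a point or a joint stands for the part that bears it (a point fixed in the world has none). Each returns a list of dicts, best first, with "score" (0 to 1); they miss things now and then, are a little off and sometimes report something else, mostly with a low value. They report only what shows in the picture. A call takes as long as a camera call.
- look_for(camera, thing): "position" ([column, row] in pixels, amid what is visible of it).
- landmark_of(camera, thing): "position" ([column, row] in pixels: a listed point, or the origin of a listed thing).
The state is a dict: "clock": time; "qpos": joint angles; "joint_velocities": joint speeds; "joint_efforts": joint torques, N m; "position": TCP position; "orientation": TCP orientation; "ft_force": force on the tool from outside, world axes, zero at the start; "moment": the same for the moment, N m; "width": finger opening in m; "grasp_force": force on a finger pad.
Only numpy, scipy, OpenCV 4.12 (cv2) and the standard library are available. Lean on these libraries where they do the work, as an engineer would, in place of code of your own. Each camera call takes 0.05 s, during which the arm holds its last target. There are 200 camera calls.

### The job

Check the pegged edge of the upturned crate: run the fingertips along the row of pegs nearest the robot, starting over the square peg at one end and passing over every peg in turn to the far end of the row, skimming no more than about 2 cm above the pegs pressing none down on the way. Then go back to the one peg that stands proud, press it gently down with the fingertips until it is fully home like the others, and move clear. Leave the jar, the offcut, the spare dowel and everything on the bench where they are, and pull nothing out.

Things in the scene. Friction and masses are not known exactly. Their poses are not given: they have to be found in the camera images.
- crate: upturned slatted wooden crate fixed to the bench, 220 (x) x 310 (y) x 140 mm tall. Origin at the centre of its underside, z up: its slats' upper face is at z = 140 mm. Six slats 45 mm wide lie along its x. The task's row of six dark pegs, one per slat, runs along its y at x = -90 mm, by the edge facing the robot. The row at x = +90 mm, all flush, is not of the task
- square_peg: the one square peg, 30 x 30 mm, its top 1.5 mm above the slats; it is always at one end of the near row, either end. Origin on the peg's axis, level with the slats' upper face
- proud_peg_top (a point): centre of the top face of the proud peg: a round peg 20 mm across, standing 10 to 14 mm above the slats at first, at any place of the near row but the square peg's. Moves down with it. The other four round pegs are alike but fixed, their tops 1.5 mm above the slats
- proud_peg (a joint): how far the proud peg has been pushed down, in m: 0 to 0.003 at the start, 0.012 when fully home (top 1.5 mm above the slats, like the others). It slides straight down against about 5 N of steady friction, has no spring, and stays where it is left; it then rests on a hard stop
- place1 (a point): centre of peg place 1 of the near row, level with the slats' upper face; places 1 to 6 follow each other along the crate's +y, 53 mm apart (fixed to the crate whatever peg stands there)
- place2 (a point): centre of peg place 2 of the near row, level with the slats' upper face; places 1 to 6 follow each other along the crate's +y, 53 mm apart (fixed to the crate whatever peg stands there)
- place3 (a point): centre of peg place 3 of the near row, level with the slats' upper face; places 1 to 6 follow each other along the crate's +y, 53 mm apart (fixed to the crate whatever peg stands there)
- place4 (a point): centre of peg place 4 of the near row, level with the slats' upper face; places 1 to 6 follow each other along the crate's +y, 53 mm apart (fixed to the crate whatever peg stands there)
- place5 (a point): centre of peg place 5 of the near row, level with the slats' upper face; places 1 to 6 follow each other along the crate's +y, 53 mm apart (fixed to the crate whatever peg stands there)
- place6 (a point): centre of peg place 6 of the near row, level with the slats' upper face; places 1 to 6 follow each other along the crate's +y, 53 mm apart (fixed to the crate whatever peg stands there)
- glue: closed glue jar, 48 mm across, 60 mm tall, standing on the crate; origin at the centre of its underside; leave alone
- offcut: wooden offcut 45 x 70 x 22 mm lying on the crate; origin at the centre of its underside; leave alone
- spare_dowel: loose spare dowel, 20 mm across, 40 mm tall, standing on the crate well back from the row; not one of the row; origin at the centre of its underside; leave alone
- mallet: wooden mallet on the bench, head 70 x 120 x 60 mm, handle 200 mm; origin at bench level under the middle of the handle; leave alone
- driver: screwdriver lying on the bench; leave alone
- mug: white mug on the bench, 80 mm across, 90 mm tall; leave alone
- tape: roll of paper tape lying flat on the bench, 100 mm across, 24 mm tall; leave alone
- screw_box: small divided red box on the bench, 90 x 130 x 40 mm; leave alone

How it is judged:
By the outcome, as a careful person would: the job done as asked, in the order asked, and still so for the second after the job is handed in, with the robot touching nothing.
It also fails if it takes over 45 s, if anything falls off the work surface, if the arm or the gripper's body presses on something with over 40 N, if the wrist force passes 120 N, or if a joint passes its speed limit or range.

## Working session

There is one attempt and no reset: what is moved stays moved. The work goes in short steps, Python scripts to look and compute and a tool call to move; the robot and the scene stay as the last step left them, time stands still between calls to the robot, and variables do not carry over. Pictures are saved under pics/ and viewed, at most 10 in all, crops included, and the job is handed in when it is done.

Besides the shell and the picture viewer there is one more tool, called after ">>>" as name(argument=value, ...) on one line, values as JSON. send_rows: Moves the arm, as the interface text tells. Its arguments: {"type":"object","properties":{"increments":{"type":"array"},"newtons":{"type":"number"}},"required":["increments"]}

```bash
mkdir -p pics
cat > h.py <<'E'
import numpy as np, cv2
from plant import *
def ray(name,px):
    m=camera_model(name);K=np.array([[m['fx'],0,m['cx']],[0,m['fy'],m['cy']],[0,0,1]])
    u=cv2.undistortPoints(np.array([[px]],float),K,np.array(m['dist_coeffs'],float))[0,0]
    T=np.array(m['pose']);return T[:3,3],T[:3,:3]@np.array([u[0],u[1],1.])
def atz(name,px,z):
    o,d=ray(name,px);return o+d*(z-o[2])/d[2]
def atd(name,px,dep):
    o,d=ray(name,px);c,r=int(round(px[0])),int(round(px[1]));w=dep[r-1:r+2,c-1:c+2];w=w[w>0]
    return o+d*np.median(w) if len(w) else None
E
python3 - <<'E'
from h import *
np.set_printoptions(precision=4,suppress=True)
for n in("scene","top"):
    p,d=camera(n);cv2.imwrite(f"pics/{n}0.png",cv2.resize(p[:,:,::-1],(800,600)));np.save(f"{n}_d.npy",d)
    for t in["crate","square_peg","proud_peg_top","place1","place2","place3","place4","place5","place6"]:
        for r in landmark_of(n,t)[:2]:
            print(n,t,round(r['score'],2),np.round(r['position'],1),atz(n,r['position'],.14 if t!="crate" else 0)[:2],atd(n,r['position'],d))
s=get_state();print(s['clock'],s['position'],s['orientation'],s['width'],s['ft_force'])
E
```

```text
scene crate 0.71 [237.8 242.2] [ 0.6108 -0.0286] [0.6868 0.0293 0.1386]
scene square_peg 0.38 [228.7 176.7] [ 0.4995 -0.1284] [ 0.5011 -0.1272  0.1419]
scene proud_peg_top 0.58 [277.4 209.8] [0.5375 0.0647] [0.5485 0.0702 0.1547]
scene place1 0.85 [240.2 184. ] [ 0.5073 -0.0808] [ 0.5092 -0.0795  0.1423]
scene place1 0.77 [262.5 201. ] [0.531  0.0118] [0.5318 0.0123 0.1412]
scene place2 0.85 [240.2 184. ] [ 0.5073 -0.0808] [ 0.5092 -0.0795  0.1423]
scene place2 0.77 [262.5 201. ] [0.531  0.0118] [0.5318 0.0123 0.1412]
scene place3 0.85 [240.2 184. ] [ 0.5073 -0.0808] [ 0.5092 -0.0795  0.1423]
scene place3 0.77 [262.5 201. ] [0.531  0.0118] [0.5318 0.0123 0.1412]
scene place4 0.85 [240.2 184. ] [ 0.5073 -0.0808] [ 0.5092 -0.0795  0.1423]
scene place4 0.77 [262.5 201. ] [0.531  0.0118] [0.5318 0.0123 0.1412]
scene place5 0.85 [240.2 184. ] [ 0.5073 -0.0808] [ 0.5092 -0.0795  0.1423]
scene place5 0.77 [262.5 201. ] [0.531  0.0118] [0.5318 0.0123 0.1412]
scene place6 0.85 [240.2 184. ] [ 0.5073 -0.0808] [ 0.5092 -0.0795  0.1423]
scene place6 0.77 [262.5 201. ] [0.531  0.0118] [0.5318 0.0
[... 746 characters left out ...]
ace3 0.97 [205.  155.2] [0.5662 0.1189] [0.566  0.1187 0.1411]
top place3 0.93 [224.7 161.9] [0.5483 0.063 ] [0.546  0.0619 0.1526]
top place4 0.97 [205.  155.2] [0.5662 0.1189] [0.566  0.1187 0.1411]
top place4 0.93 [224.7 161.9] [0.5483 0.063 ] [0.546  0.0619 0.1526]
top place5 0.97 [205.  155.2] [0.5662 0.1189] [0.566  0.1187 0.1411]
top place5 0.93 [224.7 161.9] [0.5483 0.063 ] [0.546  0.0619 0.1526]
top place6 0.97 [205.  155.2] [0.5662 0.1189] [0.566  0.1187 0.1411]
top place6 0.93 [224.7 161.9] [0.5483 0.063 ] [0.546  0.0619 0.1526]
1.0 [0.2312 0.5807 0.2313] [[-0.9291  0.3699  0.    ]
 [ 0.3699  0.9291 -0.0001]
 [-0.     -0.0001 -1.    ]] 0.08516761120687404 [-0.9738 -0.1127 -0.6087]
```

View pics/scene0.png

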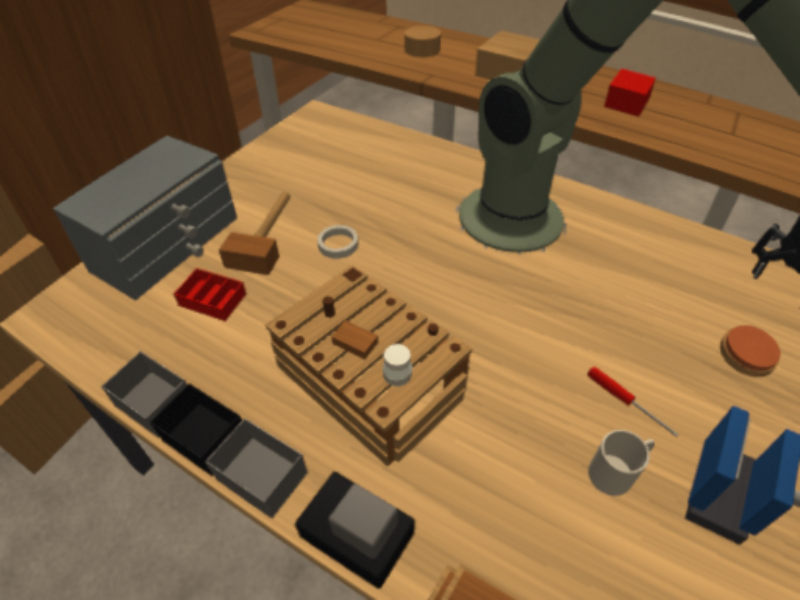

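View pics/top0.png

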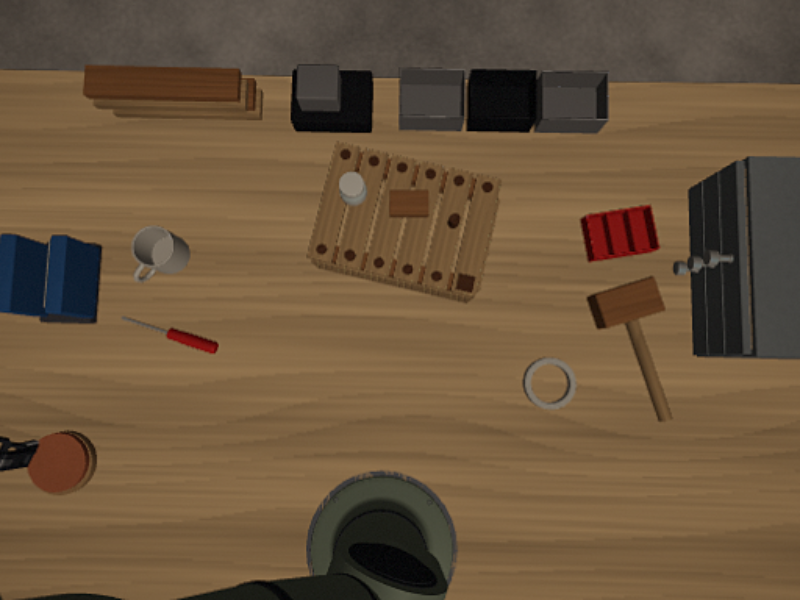

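Run:
```python
from h import *
np.set_printoptions(precision=4,suppress=True)
# dark blobs on crate top, from the saved pictures
p=cv2.resize(cv2.imread("pics/top0.png"),(512,384),interpolation=cv2.INTER_AREA);d=np.load("top_d.npy")
m=camera_model("top");T=np.array(m['pose']);print(T)
K=np.array([[m['fx'],0,m['cx']],[0,m['fy'],m['cy']],[0,0,1]])
v,u=np.mgrid[0:384,0:512];U=cv2.undistortPoints(np.stack([u,v],-1).reshape(-1,1,2).astype(float),K,np.array(m['dist_coeffs'],float)).reshape(384,512,2)
P=np.concatenate([U,np.ones((384,512,1))],-1)*d[...,None]@T[:3,:3].T+T[:3,3]
g=p.max(-1);mask=((P[...,2]>.132)&(P[...,2]<.165)&(g<95)).astype(np.uint8)
n,l,st,c=cv2.connectedComponentsWithStats(mask)
for i in range(1,n):
    if st[i,4]>12: w=P[l==i];print(c[i],st[i,4],w.mean(0),"zmed",np.median(w[:,2]),w[:,2].max())
hi=(P[...,2]>.16)&(P[...,0]>.4)&(P[...,0]<.8)&(abs(P[...,1])<.25)
n,l,st,c=cv2.connectedComponentsWithStats(hi.astype(np.uint8))
for i in range(1,n):
    if st[i,4]>12: w=P[l==i];print("hi",c[i],w.min(0),w.max(0))
```

```text
[[ 0.0218 -0.9943  0.1041  0.3575]
 [-0.9997 -0.0211  0.0078 -0.0284]
 [-0.0056 -0.1043 -0.9945  1.1975]
 [ 0.      0.      0.      1.    ]]
[220.6667  98.3333] 45 [0.7311 0.0797 0.1418] zmed 0.14193216800564668 0.1454228915333715
[238.9302 102.7209] 43 [0.7195 0.0274 0.1413] zmed 0.14119478252360174 0.14566032841578802
[256.9286 106.8095] 42 [ 0.7085 -0.0241  0.1414] zmed 0.1416852207423026 0.1459333534339382
[463.5971 134.6647] 340 [ 0.6368 -0.5994  0.1496] zmed 0.14981379118788152 0.16495541139838665
[275.0455 110.9318] 44 [ 0.6974 -0.0757  0.1417] zmed 0.14193460320918672 0.14561191649057625
[293.1163 115.1163] 43 [ 0.6863 -0.1271  0.1414] zmed 0.14145067732392613 0.14470983354209888
[311.4894 119.2128] 47 [ 0.6754 -0.1791  0.1416] zmed 0.1417011167312463 0.14597180652669794
[259.5862 122.8103] 58 [ 0.6562 -0.0325  0.162 ] zmed 0.16227527189795998 0.1647030110663923
[261.518  132.1079] 139 [ 0.6312 -0.0384  0.1572] zmed 0.16046924212971914 0.16489957223541407
[288.8571 143.9524] 21 [ 0.6008 -0.1153  0.1504] zmed 0.1488256652539348 0.1644353970322059
[  5.9072 173.2233] 636 [0.502
[... 505 characters left out ...]
8508014286
[465.9792 197.4935] 385 [ 0.4618 -0.6     0.1493] zmed 0.14889182014995628 0.16467592204907233
[260.2439 172.    ] 41 [ 0.5215 -0.0372  0.1418] zmed 0.14176516852594023 0.1462311182881293
[279.     176.1395] 43 [ 0.511  -0.0897  0.1417] zmed 0.14220635002868254 0.14582659995427916
[297.2857 180.5   ] 126 [ 0.4998 -0.1408  0.1417] zmed 0.1416869427726073 0.14823645799895435
[250.438  338.0661] 121 [ 0.0756 -0.0201  0.1478] zmed 0.14725742505911943 0.16489072425836793
hi [224.9859 119.4205] [0.6354 0.0385 0.1608] [0.6788 0.0853 0.2049]
hi [261.117  128.4561] [ 0.6175 -0.0702  0.16  ] [ 0.662  -0.003   0.1665]
hi [290.1887 139.7736] [ 0.5976 -0.1267  0.1608] [ 0.6173 -0.1077  0.1837]
```

The scene view shows the square peg at (350,274) and the proud peg at (433,328). In the top view they are at (465,283) and (349,254), so the proud peg is fifth from the square one. The row runs from (0.500,-0.141) to (0.555,0.117), and the proud top is at about z 0.153. I'll shut the fingers and go above the square peg.

>>> send_rows(increments=[{"dp": [-0.307, -0.18, -0.009], "dr": [0, 0, 0], "fingers": 1}, {"dp": [-0.307, -0.18, -0.009], "dr": [0, 0, 0], "fingers": 1}, {"dp": [-0.307, -0.18, -0.009], "dr": [0, 0, 0], "fingers": 1}, {"dp": [-0.307, -0.18, -0.009], "dr": [0, 0, 0], "fingers": 1}, {"dp": [-0.307, -0.18, -0.009], "dr": [0, 0, 0], "fingers": 1}, {"dp": [-0.307, -0.18, -0.009], "dr": [0, 0, 0], "fingers": 1}, {"dp": [-0.307, -0.18, -0.009], "dr": [0, 0, 0], "fingers": 1}, {"dp": [-0.307, -0.18, -0.009], "dr": [0, 0, 0], "fingers": 1}, {"dp": [-0.517, -0.571, 0.011], "dr": [0, 0, 0], "fingers": 1}, {"dp": [-0.517, -0.571, 0.011], "dr": [0, 0, 0], "fingers": 1}, {"dp": [-0.517, -0.571, 0.011], "dr": [0, 0, 0], "fingers": 1}, {"dp": [-0.517, -0.571, 0.011], "dr": [0, 0, 0], "fingers": 1}, {"dp": [-0.517, -0.571, 0.011], "dr": [0, 0, 0], "fingers": 1}, {"dp": [-0.517, -0.571, 0.011], "dr": [0, 0, 0], "fingers": 1}, {"dp": [-0.517, -0.571, 0.011], "dr": [0, 0, 0], "fingers": 1}, {"dp": [-0.517, -0.571, 0.011], "dr": [0, 0, 0], "fingers": 1}, {"dp": [-0.517, -0.571, 0.011], "dr": [0, 0, 0], "fingers": 1}, {"dp": [-0.517, -0.571, 0.011], "dr": [0, 0, 0], "fingers": 1}, {"dp": [-0.517, -0.571, 0.011], "dr": [0, 0, 0], "fingers": 1}, {"dp": [-0.517, -0.571, 0.011], "dr": [0, 0, 0], "fingers": 1}])

```text
clock: 3.0
position: [0.5004, -0.1399, 0.2203]
orientation: [[-0.93, 0.369, 0.0], [0.369, 0.93, 0.0], [0.0, 0.0, -1.0]]
ft_force: [-0.2, -1.4, 0.2]
width: -0.0002
grasp_force: 0.0
```

>>> send_rows(increments=[{"dp": [0, -0.001, 0.03], "dr": [0, 0, 0], "fingers": 1}, {"dp": [0, -0.001, 0.05], "dr": [0, 0, 0], "fingers": 1}, {"dp": [0, -0.001, 0.06], "dr": [0, 0, 0], "fingers": 1}, {"dp": [0, -0.001, 0.065], "dr": [0, 0, 0], "fingers": 1}, {"dp": [0, -0.001, 0.065], "dr": [0, 0, 0], "fingers": 1}, {"dp": [0, -0.001, 0.065], "dr": [0, 0, 0], "fingers": 1}])

```text
clock: 3.6
position: [0.5004, -0.1418, 0.156]
orientation: [[-0.929, 0.37, 0.001], [0.37, 0.929, -0.0], [-0.001, 0.0, -1.0]]
ft_force: [-0.8, -0.9, -0.6]
width: -0.0004
grasp_force: 0.0
```

Run:
```python
from h import *
p,d=camera("scene");cv2.imwrite("pics/s1.png",cv2.resize(p[140:290,160:320,::-1],(640,600),interpolation=cv2.INTER_CUBIC))
s=get_state();print(s['position'],s['ft_force'],s['clock'])
```

```text
[ 0.50039825 -0.14190257  0.15609164] [ 0.4609113   0.12812484 -0.81741302] 3.65
```

View pics/s1.png

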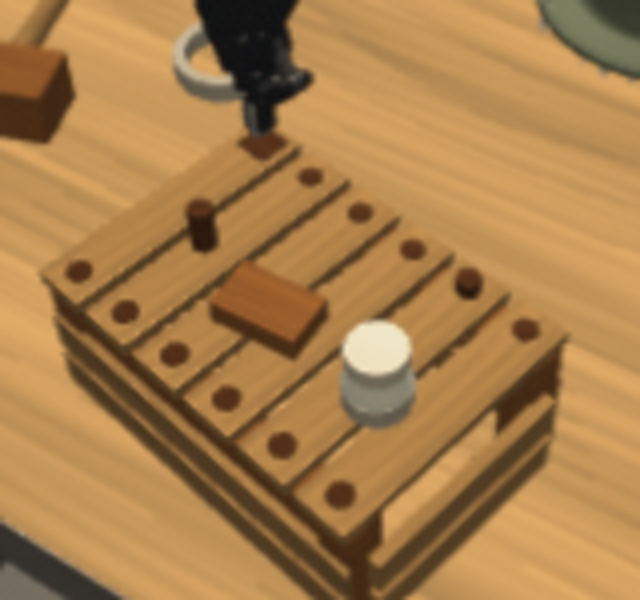

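The fingertips are over the square peg, at crop pixel (262,130), with the proud peg at (468,283). Next I skim the row, rising slightly over the proud peg.

>>> send_rows(increments=[{"dp": [0.003, 0.017, 0], "dr": [0, 0, 0], "fingers": 1}, {"dp": [0.006, 0.035, 0], "dr": [0, 0, 0], "fingers": 1}, {"dp": [0.009, 0.052, 0], "dr": [0, 0, 0], "fingers": 1}, {"dp": [0.012, 0.07, 0], "dr": [0, 0, 0], "fingers": 1}, {"dp": [0.015, 0.087, 0], "dr": [0, 0, 0], "fingers": 1}, {"dp": [0.018, 0.105, 0], "dr": [0, 0, 0], "fingers": 1}, {"dp": [0.021, 0.122, 0], "dr": [0, 0, 0], "fingers": 1}, {"dp": [0.024, 0.14, 0], "dr": [0, 0, 0], "fingers": 1}, {"dp": [0.027, 0.157, -0.003], "dr": [0, 0, 0], "fingers": 1}, {"dp": [0.03, 0.174, -0.006], "dr": [0, 0, 0], "fingers": 1}, {"dp": [0.033, 0.192, -0.007], "dr": [0, 0, 0], "fingers": 1}, {"dp": [0.036, 0.209, -0.007], "dr": [0, 0, 0], "fingers": 1}, {"dp": [0.039, 0.227, -0.007], "dr": [0, 0, 0], "fingers": 1}, {"dp": [0.042, 0.244, -0.004], "dr": [0, 0, 0], "fingers": 1}, {"dp": [0.0455, 0.262, 0], "dr": [0, 0, 0], "fingers": 1}, {"dp": [0.0455, 0.262, 0], "dr": [0, 0, 0], "fingers": 1}, {"dp": [0.0455, 0.262, 0], "dr": [0, 0, 0], "fingers": 1}, {"dp": [0.0455, 0.262, 0], "dr": [0, 0, 0], "fingers": 1}])

```text
clock: 5.45
position: [0.5546, 0.1177, 0.1552]
orientation: [[-0.929, 0.37, -0.0], [0.37, 0.929, -0.0], [-0.0, -0.0, -1.0]]
ft_force: [-0.2, -0.8, 0.0]
width: 0.0002
grasp_force: 0.0
```

Run:
```python
from h import *
p,d=camera("scene");cv2.imwrite("pics/s2.png",cv2.resize(p[140:290,200:360,::-1],(640,600),interpolation=cv2.INTER_CUBIC))
s=get_state();print(s['position'],s['ft_force'],s['clock'])
```

```text
[0.554586   0.11761951 0.15532614] [-0.38891275 -0.15010131  0.35995391] 5.5
```

View pics/s2.png

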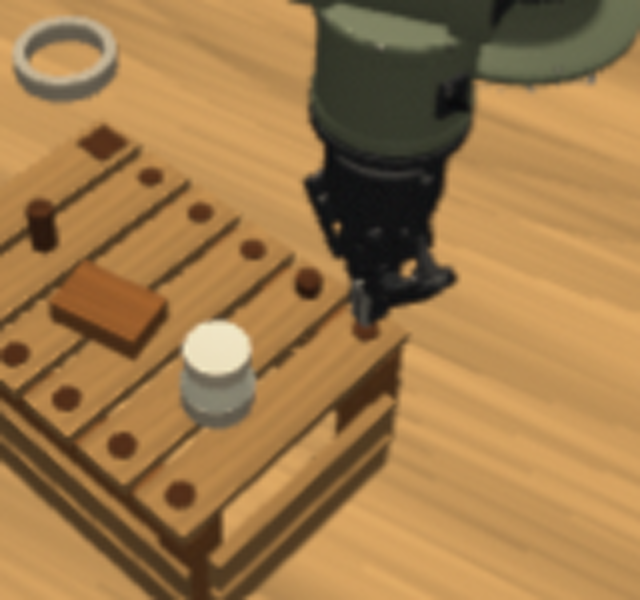

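The tips are over the last peg at (365,325), and the proud peg at (308,283) still stands. I'll go back over it, a bit higher.

>>> send_rows(increments=[{"dp": [0, 0, -0.015], "dr": [0, 0, 0], "fingers": 1}, {"dp": [-0.003, -0.015, -0.015], "dr": [0, 0, 0], "fingers": 1}, {"dp": [-0.006, -0.035, -0.015], "dr": [0, 0, 0], "fingers": 1}, {"dp": [-0.009, -0.052, -0.015], "dr": [0, 0, 0], "fingers": 1}, {"dp": [-0.009, -0.052, -0.012], "dr": [0, 0, 0], "fingers": 1}, {"dp": [-0.009, -0.052, -0.005], "dr": [0, 0, 0], "fingers": 1}, {"dp": [-0.009, -0.052, -0.003], "dr": [0, 0, 0], "fingers": 1}, {"dp": [-0.009, -0.052, -0.003], "dr": [0, 0, 0], "fingers": 1}])

```text
clock: 6.3
position: [0.5434, 0.067, 0.1576]
orientation: [[-0.929, 0.369, -0.001], [0.369, 0.929, -0.0], [0.001, -0.0, -1.0]]
ft_force: [-0.8, 0.5, -0.9]
width: -0.0
grasp_force: 0.0
```

>>> send_rows(increments=[{"dp": [0, -0.001, 0.002], "dr": [0, 0, 0], "fingers": 1}, {"dp": [0, -0.001, 0.003], "dr": [0, 0, 0], "fingers": 1}, {"dp": [0, -0.001, 0.004], "dr": [0, 0, 0], "fingers": 1}, {"dp": [0, -0.001, 0.005], "dr": [0, 0, 0], "fingers": 1}, {"dp": [0, -0.001, 0.006], "dr": [0, 0, 0], "fingers": 1}, {"dp": [0, -0.001, 0.007], "dr": [0, 0, 0], "fingers": 1}, {"dp": [0, -0.001, 0.008], "dr": [0, 0, 0], "fingers": 1}, {"dp": [0, -0.001, 0.009], "dr": [0, 0, 0], "fingers": 1}, {"dp": [0, -0.001, 0.01], "dr": [0, 0, 0], "fingers": 1}, {"dp": [0, -0.001, 0.011], "dr": [0, 0, 0], "fingers": 1}, {"dp": [0, -0.001, 0.012], "dr": [0, 0, 0], "fingers": 1}, {"dp": [0, -0.001, 0.013], "dr": [0, 0, 0], "fingers": 1}, {"dp": [0, -0.001, 0.014], "dr": [0, 0, 0], "fingers": 1}, {"dp": [0, -0.001, 0.014], "dr": [0, 0, 0], "fingers": 1}])

```text
clock: 7.7
position: [0.5433, 0.0657, 0.1441]
orientation: [[-0.929, 0.37, -0.0], [0.37, 0.929, -0.0], [0.0, -0.0, -1.0]]
ft_force: [0.8, 0.6, 1.3]
width: 0.0002
grasp_force: 0.5
```

>>> send_rows(increments=[{"dp": [0, 0, 0.0005], "dr": [0, 0, 0], "fingers": 1}, {"dp": [0, 0, 0.001], "dr": [0, 0, 0], "fingers": 1}, {"dp": [0, 0, 0.0015], "dr": [0, 0, 0], "fingers": 1}, {"dp": [0, 0, 0.002], "dr": [0, 0, 0], "fingers": 1}])

```text
clock: 8.1
position: [0.5433, 0.0657, 0.1423]
orientation: [[-0.929, 0.37, 0.0], [0.37, 0.929, -0.0], [-0.0, -0.0, -1.0]]
ft_force: [-0.3, 0.8, 5.8]
width: 0.0002
grasp_force: 2.5
```

>>> send_rows(increments=[{"dp": [0, 0, 0.0005], "dr": [0, 0, 0], "fingers": 1}, {"dp": [0, 0, 0.001], "dr": [0, 0, 0], "fingers": 1}, {"dp": [0, 0, 0.001], "dr": [0, 0, 0], "fingers": 1}])

```text
clock: 8.4
position: [0.5433, 0.0657, 0.1415]
orientation: [[-0.929, 0.37, 0.0], [0.37, 0.929, 0.0], [-0.0, 0.0, -1.0]]
ft_force: [-2.2, 0.3, 9.7]
width: 0.0
grasp_force: 4.9
```

>>> send_rows(increments=[{"dp": [0, 0, 0.0005], "dr": [0, 0, 0], "fingers": 1}, {"dp": [0, 0, 0.001], "dr": [0, 0, 0], "fingers": 1}, {"dp": [0, 0, 0.001], "dr": [0, 0, 0], "fingers": 1}])

```text
clock: 8.7
position: [0.5434, 0.0657, 0.1413]
orientation: [[-0.929, 0.37, 0.001], [0.37, 0.929, 0.0], [-0.0, 0.001, -1.0]]
ft_force: [-8.1, -0.0, 27.2]
width: -0.0003
grasp_force: 13.5
```

The peg is on its hard stop: 27 N, with no further travel. I'll back off and move clear toward the robot.

>>> send_rows(increments=[{"dp": [0, 0, -0.005], "dr": [0, 0, 0], "fingers": 1}, {"dp": [0, 0, -0.02], "dr": [0, 0, 0], "fingers": 1}, {"dp": [0, 0, -0.05], "dr": [0, 0, 0], "fingers": 1}, {"dp": [0, 0, -0.09], "dr": [0, 0, 0], "fingers": 1}, {"dp": [0, 0, -0.12], "dr": [0, 0, 0], "fingers": 1}, {"dp": [0.04, 0.03, -0.12], "dr": [0, 0, 0], "fingers": 1}, {"dp": [0.08, 0.06, -0.12], "dr": [0, 0, 0], "fingers": 1}, {"dp": [0.11, 0.1, -0.12], "dr": [0, 0, 0], "fingers": 1}, {"dp": [0.13, 0.13, -0.12], "dr": [0, 0, 0], "fingers": 1}, {"dp": [0.13, 0.13, -0.12], "dr": [0, 0, 0], "fingers": 1}, {"dp": [0.13, 0.13, -0.12], "dr": [0, 0, 0], "fingers": 1}, {"dp": [0.13, 0.13, -0.12], "dr": [0, 0, 0], "fingers": 1}])

```text
clock: 9.9
position: [0.4709, 0.2334, 0.2601]
orientation: [[-0.929, 0.371, -0.0], [0.371, 0.929, -0.001], [-0.0, -0.001, -1.0]]
ft_force: [0.2, -0.0, 0.5]
width: 0.0003
grasp_force: 0.0
```

Run:
```python
from h import *
p,d=camera("scene");cv2.imwrite("pics/s3.png",cv2.resize(p[140:290,160:320,::-1],(640,600),interpolation=cv2.INTER_CUBIC))
s=get_state();print(s['position'],s['ft_force'],s['clock'])
```

```text
[0.47099518 0.23331355 0.26019431] [ 0.26559534 -1.23527454  0.27935087] 9.95
```

View pics/s3.png

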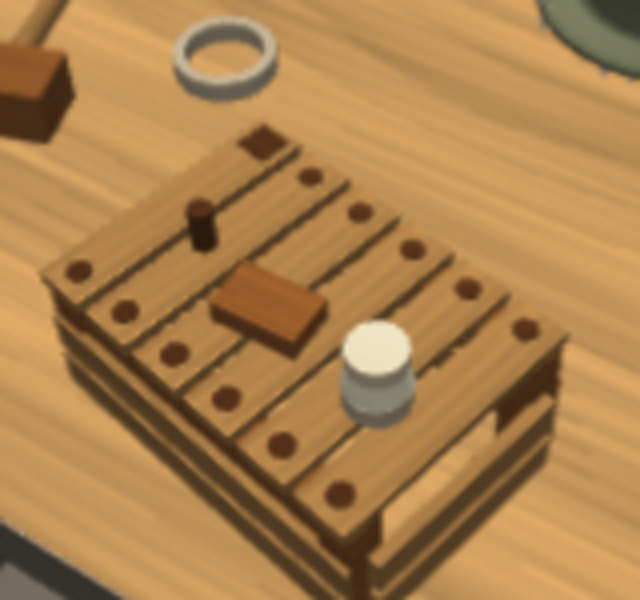

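The formerly proud peg at (468,289) is now flush like the others. The jar, offcut and dowel haven't moved.

```bash
python3 -c "
from plant import hand_in
print(hand_in())"
```

```text
the job is handed in; nothing more can be done
None
```

I ran the fingertips over all six pegs from the square one to the far end, pressed the proud fifth peg down to its hard stop (27 N peak), moved clear with the jar, offcut and dowel unmoved, and handed the job in at about 10 s.

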